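# Cover the mixing tin and couple the drive key

## Robot

A 6-joint arm with a two-finger parallel gripper is mounted at the origin on the work surface. World frame = base frame: x ahead of the robot, y to its left, z up, the work surface at z = 0. Lengths are in m, angles in rad, forces in N, time in s.
With the tool pointing down it reaches from about 0.375 to 0.975 m from the base axis. Payload 3.8 kg.
Tool frame: the origin (TCP) lies on the centre line of the jaws, within the pads' length; the fingertips stand 17 mm ahead of it and the grasp point (between the pads) lies 2 mm behind it (bot.tip_extent is the distance from the TCP to the fingertips, in m); z points along the fingers, y is the line along which they close (so a half turn about z gives the same grasp; the last joint's range is limited). The gripper opens to 85 mm and grips with 20 to 120 N. Pads are 22 mm wide; open, the fingers measure 114 mm over their backs; the gripper's body (76 mm by 85 mm) begins 54 mm behind the grasp point. The pads swing forward as they close: fully open they stand 13 mm farther back than shut.
Start: joints at [-1.332, 0.264, 1.604, -0, 1.274, -0.037], TCP at [0.184, -0.649, 0.248] pointing down, gripper open.
Joint ranges: [-2.63, 2.63], [-0.94, 2.18], [0.31, 2.57], [-1.31, 4.45], [0, 2.66], [-2.55, 2.55]. Speed limits (rad/s): [2.57, 2.57, 3.14, 3.14, 3.14, 3.14].

## Interface

Orientations are given as a rotation vector (axis times angle).
In Python, from workcell import readout, read_camera, finish_job, bot gives the robot as it stands.
- The arm moves only by the tool jog_arm, never from a script. Its argument "deltas" is one flat list of numbers, 7 for each row, row after row: the shift along the tool's x, y, z in m, then the turn, a rotation vector about the tool's x, y, z in degrees, then the gripper command: -1 is shut, 1 is fully open, values between are in proportion. A call has 1 to 8 rows; each row is the pose to reach, as a shift and turn from the pose commanded when the call began, along the tool's axes at that moment; what a row does not reach only later rows make up. A row lasts 1/10 s, in which the tool goes at most 50 mm and 8.59 degrees, less where a joint would pass 70% of its speed; a pose out of reach is approached as far as the arm can. A call with a gripper value outside its range is refused whole. The fingers move at their own pace and stop on an object; "squeeze" is the grip in N (left out, the last holds). Time passes only in rows, so rows that repeat a pose let the fingers close. It gives the time, the measured TCP pose, the force, the opening and the grip force at its end, in the units of the state.
- readout.read_state(): the state, without advancing time (a new reading comes with each control period).
- read_camera(name): name is "side" or "top" or "wrist"; returns a dict with "color" (420x560x3 uint8, blue, green, red), "fx", "fy", "cx", "cy" (pixels), "dist" ([k1, k2, p1, p2, k3] as OpenCV has them; the pictures are not rectified), "origin" and "attitude" of the camera in the world. Camera axes: x right, y down, z forward; pixel columns grow to the right and rows downward; lengths in m; the calibration is good to about 2 mm. A picture is of the moment at which its call begins. There is no depth.
- finish_job(): hands the job in; it is judged then, once.
The state is a dict: "time": time; "q": joint angles; "joint_vel": joint speeds; "joint_torque": joint torques, N m; "tool_pos": TCP position; "tcp_rot": TCP orientation; "wrist_force": force on the tool from outside, world axes, zero at the start; "torque": the same for the moment, N m; "width": opening from 0.0 (shut) to 1.0 (fully open); "grip_force": force on a finger pad.
Only numpy, scipy, OpenCV 4.12 (cv2) and the standard library are available. Lean on these libraries where they do the work, as an engineer would, in place of code of your own. Each camera call takes 0.05 s, during which the arm holds its last target. There are 200 camera calls.

## Task

Get the empty mixing tin ready for stirring: lift the blue stirrer cover off its parking ring and set it on the tin's rim so that it sits fully down and level, and let go of it. Then take the orange-handled drive key from its holder, turn it until its cross foot meshes with the cross socket in the middle of the cover, slide it fully home until its shoulder sits on the socket, and finish still gripping the handle and pressing the key down firmly (about 10 N). Leave the orange box, the tape roll and the jar where they are.

Things in the scene. Friction and masses are not known exactly. Their poses are not given: they have to be found in the camera images.
- tin: Open empty steel tin with a red band, 110 mm outer diameter, 104 mm bore, clamped (fixed) on a grey base 150 x 150 x 15 mm. Origin: centre of the base's underside, on the counter; the flat rim lies 105 mm above it. z up.
- parking_ring: Fixed wooden ring standing on the counter, 112 mm outer diameter, 104 mm bore, 50 mm high, on which the cover is parked at the start. Origin: centre of its underside.
- key_holder: Fixed grey block 80 x 80 x 45 mm with a 28 mm round hole, 35 mm deep, in its top; at the start the key stands upright in it, its shoulder resting on the top. Origin: centre of the underside.
- cover: Loose blue cover, 0.29 to 0.5 kg. Plate 118 mm diameter, 4 mm thick; below it a tapered plug (98 mm diameter, 86 mm at its foot, 10 mm deep) that fits the tin's mouth, and paddles (66 mm diameter, to 45 mm below). On top a central round collar to lift it by, 47 mm diameter, 4 to 36 mm above the origin. Origin: centre of the plate's underside, which rests on the rim; z up.
- socket (a point): Centre of the socket mouth, on the cover's axis, 39 mm above its origin: flat top of a yellow rotor, 3 mm proud of the collar, that turns stiffly in it (0.1 N m) and starts at any angle. A plus-shaped slot with black floor, arms along this point's x and y axes, each 12 mm wide, 28 mm end to end, 29 mm deep. z up. Any quarter turn fits.
- key: Loose upright key, 0.13 to 0.25 kg, 92 mm long. Steel cross foot 22 mm long: bars along its x and y axes, 22 mm end to end, 8 mm wide, lower edges rounded at 4 mm radius. Round steel shoulder 36 mm diameter, 22 to 27 mm up. Orange handle 22 x 22 mm square, 27 to 92 mm up, flats facing x and y. Origin: bottom centre of the foot; z up.
- key_shoulder (a point): Centre of the underside of the key's shoulder, 22 mm above the key's origin. When the key is home this point coincides with socket.
- rivet_box: Orange carton with a white band, 70 x 100 x 50 mm, loose bystander. Origin: centre of the underside.
- tape_roll: Roll of clear tape lying flat, 90 mm outer diameter, 40 mm high, loose bystander. Origin: centre of the underside.
- filler_jar: White jar with red cap, 60 mm diameter, 80 mm high, loose bystander. Origin: centre of the underside.
Not all that is in view belongs to the job. What is meant by the cover is not pink or turquoise, and is the larger of those in its own colour.

How it is judged:
By the outcome, as a careful person would: the job done as asked, in the order asked, and still so for the second after the job is handed in, while the arm keeps its last pose, push and grip.
It also fails if it takes over 64 s, if anything falls off the work surface, if the arm or the gripper's body presses on something with over 40 N, if the wrist force passes 120 N, or if a joint passes its speed limit or range.

## Working session

There is one attempt and no reset: what is moved stays moved. The work goes in short steps, Python scripts to look and compute and a tool call to move; the robot and the scene stay as the last step left them, time stands still between calls to the robot, and variables do not carry over. Pictures are saved under pics/ and viewed, at most 10 in all, crops included, and the job is handed in when it is done.

Besides the shell and the picture viewer there is one more tool, called after "Call:" as name(argument=value, ...) on one line, values as JSON. jog_arm: Moves the arm, as the interface text tells. Its arguments: {"type":"object","properties":{"deltas":{"type":"array"},"squeeze":{"type":"number"}},"required":["deltas"]}

```bash
mkdir -p pics
cat > h.py <<'E'
import numpy as np, cv2
from scipy.spatial.transform import Rotation as R
from workcell import readout, read_camera, finish_job, bot
def att(c):
    a=np.array(c["attitude"],float)
    return a if a.shape==(3,3) else R.from_rotvec(a).as_matrix()
def K(c): return np.array([[c["fx"],0,c["cx"]],[0,c["fy"],c["cy"]],[0,0,1.]])
def ray(c,uv):
    p=cv2.undistortPoints(np.array(uv,float).reshape(-1,1,2),K(c),np.array(c["dist"],float)).reshape(-1,2)
    return np.c_[p,np.ones(len(p))]@att(c).T
def onplane(c,uv,z):
    d=ray(c,uv);o=np.array(c["origin"]);return o+d*((z-o[2])/d[:,2])[:,None]
def proj(c,P):
    P=(np.array(P,float).reshape(-1,3)-np.array(c["origin"]))@att(c)
    return cv2.projectPoints(P,np.zeros(3),np.zeros(3),K(c),np.array(c["dist"],float))[0].reshape(-1,2)
def tool():
    s=readout.read_state();return np.array(s["tool_pos"]),R.from_rotvec(s["tcp_rot"]).as_matrix(),s
E
python3 - <<'E'
from h import *
import pickle
C={n:read_camera(n) for n in("top","side")}
pickle.dump(C,open("c0.pkl","wb"))
for n in C: c=C[n];cv2.imwrite(f"pics/{n}0.png",c["color"]);print(n,c["origin"],c["attitude"],c["fx"],c["dist"])
p,r,s=tool();print(p,r.round(3),s["time"])
E
```

```text
top [0.35967441 0.04062044 1.0155993 ] [-2.1767686   2.03872341 -0.20692825] 399.8061037319978 [0.02739832 0.         0.         0.         0.        ]
side [ 0.4317158  -0.71083989  0.76501622] [-2.27857244  0.20017436 -0.06457652] 400.8933389296147 [-0.09595429  0.          0.          0.          0.        ]
[ 0.1836744  -0.64887232  0.24704521] [[ 0.962  0.272 -0.   ]
 [ 0.272 -0.962  0.002]
 [ 0.    -0.002 -1.   ]] 0.1
```

View pics/top0.png

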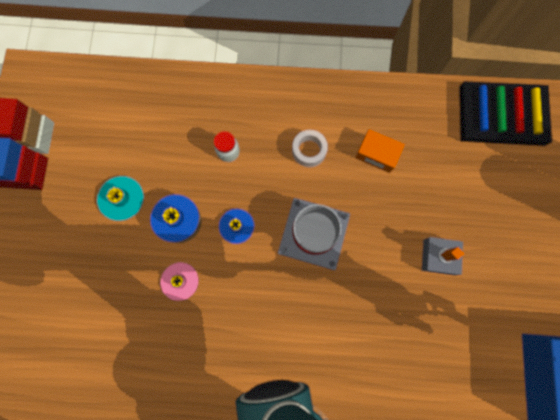

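View pics/side0.png

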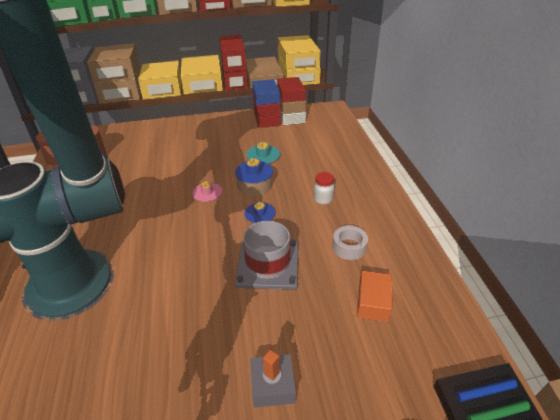

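Candidates for the cover in the top view: turquoise (118,198), large blue on its ring (173,217), small blue (236,226) and pink (179,282). By the description it is the large blue one at (173,217). The key is at (455,254), the tin at (317,229). I'll check these in a crop and measure.

Run:
```python
from h import *
import pickle
C=pickle.load(open("c0.pkl","rb"))
t=C["top"]["color"];s=C["side"]["color"]
cr=lambda im,u,v,w=50,h=37:cv2.resize(im[v-h:v+h,u-w:u+w],(400,296),interpolation=cv2.INTER_CUBIC)
cv2.imwrite("pics/crop0.png",np.vstack([np.hstack([cr(t,173,217),cr(t,317,229)]),np.hstack([cr(t,447,254),cr(s,254,172)])]))
def blobs(c,lo,hi,mn):
    m=cv2.inRange(cv2.cvtColor(c["color"],cv2.COLOR_BGR2HSV),lo,hi)
    n,l,st,ce=cv2.connectedComponentsWithStats(m)
    return [(ce[i],st[i,4],l==i) for i in range(1,n) if st[i,4]>mn]
for n in C:
    c=C[n]
    print(n,"yellow",[(b[0].round(1),b[1],onplane(c,b[0],.089)[0].round(4)) for b in blobs(c,(20,110,90),(34,255,255),12) if 100<b[0][1]<350 and b[0][0]<300])
    for b in blobs(c,(105,150,60),(125,255,255),150):
        k=max(cv2.findContours(b[2].astype(np.uint8),0,2)[0],key=len)
        e=cv2.fitEllipse(k);P=onplane(c,k.reshape(-1,2),.054)[:,:2]
        A=np.c_[P,np.ones(len(P))];x=np.linalg.lstsq(A,(P**2).sum(1),rcond=None)[0]
        print(n,"blue",e[0],b[1],x[:2]/2,np.sqrt(x[2]+(x[:2]**2).sum()/4))
    print(n,"orange",[(b[0].round(1),b[1],onplane(c,b[0],.115)[0].round(4)) for b in blobs(c,(5,180,120),(14,255,255),60)])
```

```text
top yellow [(array([114.6, 194.8]), np.int32(163), array([0.5564, 0.4493, 0.089 ])), (array([170.5, 215.2]), np.int32(160), array([0.516 , 0.3115, 0.089 ])), (array([234.8, 224. ]), np.int32(79), array([0.5048, 0.1586, 0.089 ])), (array([176.6, 280.9]), np.int32(84), array([0.3658, 0.2791, 0.089 ]))]
top blue (483.49578857421875, 107.52371215820312) 409 [ 0.85239531 -0.43765416] 0.048370815213581796
top blue (5.248419761657715, 158.99412536621094) 683 [0.632808   0.76703273] 0.05726099893259573
top blue (174.40182495117188, 218.08387756347656) 1439 [0.51605245 0.31135033] 0.05614834321455273
top blue (236.02676391601562, 225.52450561523438) 703 [0.50713182 0.15981781] 0.039325075282751615
top blue (543.2652587890625, 375.8627014160156) 2288 [ 0.21315874 -0.58417903] 0.08926568352955845
top orange [(array([12.6, 98.7]), np.int32(82), array([0.7709, 0.7152, 0.115 ])), (array([381. , 147.9]), np.int32(1119), array([ 0.7052, -0.174 ,  0.115 ])), (array([222.1, 134.3]), np.int32(102), array([0.7152, 0.2047, 0.115 ])), (array([ 45.7, 171.3]), np.int32(91), array([0.5963, 0.6046, 0.115 ])),
[... 187 characters left out ...]
p.int32(58), array([0.5157, 0.3036, 0.089 ])), (array([205.8, 184.5]), np.int32(24), array([0.3709, 0.2163, 0.089 ])), (array([258.9, 205.2]), np.int32(41), array([0.5066, 0.0974, 0.089 ]))]
side blue (254.61514282226562, 171.96434020996094) 307 [0.51848836 0.30043327] 0.04029870129898209
side blue (487.1426086425781, 389.6430969238281) 560 [ 0.85504778 -0.46386383] 0.03851600491919382
side orange [(array([375.2, 296.2]), np.int32(213), array([ 0.6945, -0.2586,  0.115 ])), (array([373.4, 312.9]), np.int32(310), array([ 0.6776, -0.2962,  0.115 ])), (array([270.2, 357.2]), np.int32(71), array([ 0.4676, -0.3519,  0.115 ])), (array([269.9, 370.6]), np.int32(61), array([ 0.463, -0.377,  0.115]))]
```

View pics/crop0.png

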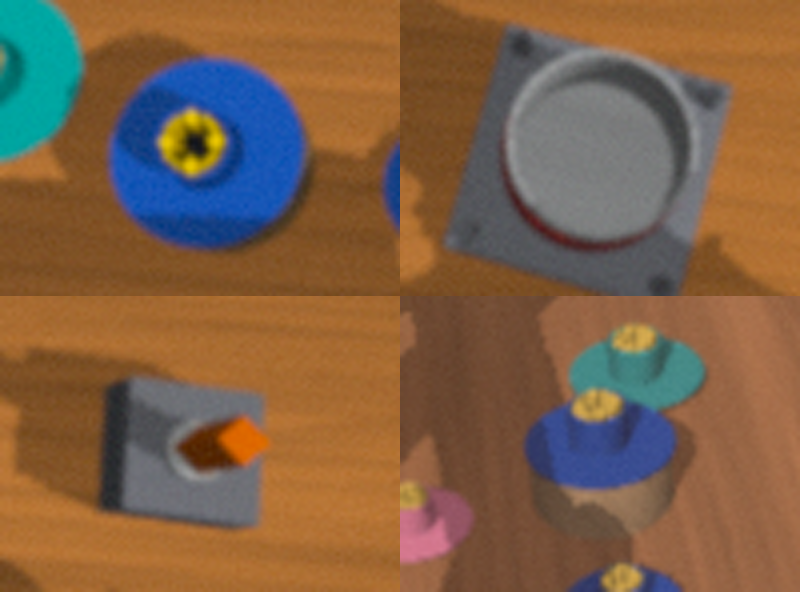

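The crop shows the large blue cover on the wooden ring with a yellow socket at (170,215), the tin rim centred near (317,229), and the key standing upright at (458,253) turned about 45°. The choice is confirmed. I'll move over the key first and look with the wrist camera.

Call:
jog_arm(deltas=[0.04,-0.025,-0.015,0,0,0,1,0.085,-0.05,-0.03,0,0,0,1,0.13,-0.077,-0.045,0,0,0,1,0.17,-0.105,-0.055,0,0,0,1,0.21,-0.13,-0.07,0,0,0,1,0.255,-0.155,-0.08,0,0,0,1,0.3,-0.18,-0.09,0,0,0,1,0.335,-0.205,-0.1,0,0,0,1])

```text
time: 0.9
tool_pos: [0.4473, -0.364, 0.3467]
tcp_rot: [-3.111, -0.432, 0.001]
wrist_force: [0.8, -1.0, -0.2]
width: 0.996
grip_force: 0.0
```

Run:
```python
from h import *
c=read_camera("wrist");cv2.imwrite("pics/w1.png",c["color"]);p,r,s=tool()
print(p,r.round(3),s["time"],"cam in tool",r.T@(np.array(c["origin"])-p),(r.T@att(c)).round(3),c["fx"])
import pickle;pickle.dump(c,open("w1.pkl","wb"))
print(proj(c,[[.4687,-.35,.115],[.4687,-.35,.045]]))
m=cv2.inRange(cv2.cvtColor(c["color"],cv2.COLOR_BGR2HSV),(4,170,120),(14,255,255))
for k in cv2.findContours(m,0,2)[0]:
    if cv2.contourArea(k)>150: print(cv2.minAreaRect(k))
```

```text
[ 0.45240779 -0.3586108   0.34910514] [[ 0.961  0.277  0.006]
 [ 0.277 -0.961  0.004]
 [ 0.007 -0.002 -1.   ]] 0.95 cam in tool [ 0.06472611  0.00412508 -0.12319148] [[-0.005 -0.958 -0.287]
 [ 1.    -0.005 -0.001]
 [-0.001 -0.287  0.958]] 343.6927523662906
[[270.04296737 158.55557069]
 [271.25873841 151.26240284]]
((268.9000244140625, 157.80001831054688), (20.124608993530273, 19.677398681640625), 63.43495178222656)
```

View pics/w1.png

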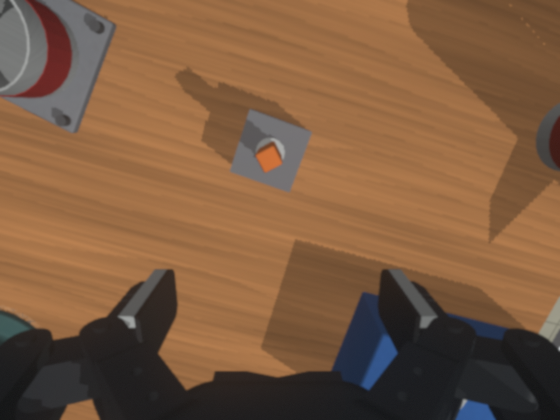

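The wrist view shows the key's orange handle at (269,158) on its grey block and the tin's corner at upper left (30,50). Next I'll work out the key's position and the way to the tin.

```bash
cat >> h.py <<'E'
def circ(P):
    from scipy.optimize import least_squares
    f=least_squares(lambda x:np.hypot(P[:,0]-x[0],P[:,1]-x[1])-x[2],[*P.mean(0)[:2],.05],loss="soft_l1",f_scale=.001)
    return f.x
def go(x,y,z,yaw=None):
    p,r,s=tool();d=r.T@(np.array([x,y,z])-p)
    out=["delta",d.round(4)]
    if yaw is not None:
        best=None
        yv=np.degrees(np.arctan2(r[1,0],r[0,0]))
        out+=["yaw now",yv.round(2)]
        a=np.radians(yaw);T=np.array([[np.cos(a),np.sin(a),0],[np.sin(a),-np.cos(a),0],[0,0,-1]])
        out+=["rotvec deg",np.degrees(R.from_matrix(r.T@T).as_rotvec()).round(2)]
    print(*out)
E
python3 - <<'E'
from h import *
import pickle
c=pickle.load(open("w1.pkl","rb"));T=pickle.load(open("c0.pkl","rb"))
m=cv2.inRange(cv2.cvtColor(c["color"],cv2.COLOR_BGR2HSV),(4,170,120),(14,255,255))
k=max(cv2.findContours(m,0,2)[0],key=cv2.contourArea)
b=onplane(c,cv2.boxPoints(cv2.minAreaRect(k)),.115);print("key",b.mean(0),np.degrees(np.arctan2(*(b[1]-b[0])[1::-1])),np.linalg.norm(np.diff(b,axis=0),axis=1))
t=onplane(T["top"],[317,229],.105)[0];print("tin",t)
go(t[0]+.045,t[1],.36,15)
E
```

```text
key [ 0.46905514 -0.34867217  0.115     ] -47.99604367426815 [0.02030248 0.02069029 0.02058961]
tin [ 0.5031048  -0.03303122  0.105     ]
delta [ 0.1821 -0.2864 -0.009 ] yaw now 16.06 rotvec deg [-0.12 -0.4   1.06]
```

Call:
jog_arm(deltas=[0.025,-0.04,-0.003,0,0,0,1,0.05,-0.08,-0.006,0,0,0,1,0.075,-0.12,-0.009,0,0,0,1,0.1,-0.16,-0.009,0,0,0,1,0.13,-0.205,-0.009,0,0,0,1,0.155,-0.245,-0.009,0,0,0,1,0.18,-0.285,-0.009,0,0,0,1,0.18,-0.285,-0.009,0,0,0,1])

```text
time: 1.75
tool_pos: [0.5426, -0.0373, 0.3552]
tcp_rot: [-3.108, -0.442, 0.0]
wrist_force: [-0.1, -0.9, 0.0]
width: 1.0
grip_force: 0.0
```

Run:
```python
from h import *
c=read_camera("wrist");cv2.imwrite("pics/w2.png",c["color"]);p,r,s=tool();print(p,s["time"])
import pickle;pickle.dump(c,open("w2.pkl","wb"))
go(.516+.04,.311,.34,15)
```

```text
[ 0.54206051 -0.03994601  0.35523434] 1.8
delta [ 0.1107 -0.3333  0.0153] yaw now 16.1 rotvec deg [-0.04  0.05  1.1 ]
```

View pics/w2.png

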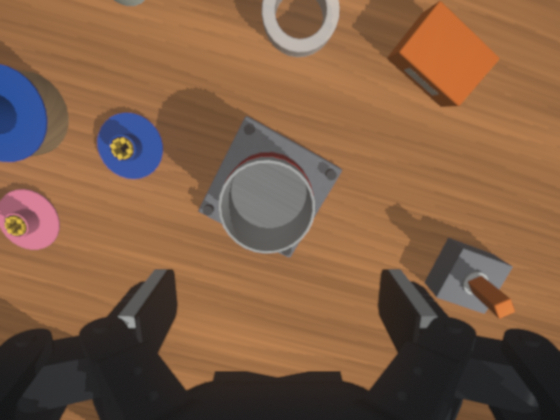

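The wrist view shows the tin rim centred near (267,205) with a radius of about 48 px; the cover's edge is at (0,112). I'll fit the rim circle, then move to the cover.

Run:
```python
from h import *
import pickle
c=pickle.load(open("w2.pkl","rb"))
im=c["color"].astype(float).mean(2);im=cv2.GaussianBlur(im,(3,3),0)
P=[]
for a in np.radians(np.arange(0,360,5)):
    rr=np.arange(38,58,.5);u=267+rr*np.cos(a);v=205+rr*np.sin(a)
    pr=cv2.remap(im.astype(np.float32),u.astype(np.float32)[None],v.astype(np.float32)[None],1)[0]
    g=np.diff(pr);i=np.argmin(g);P.append([u[i]+0.25*np.cos(a),v[i]+.25*np.sin(a)])
q=onplane(c,P,.105);x=circ(q);print("rim",x,np.std(np.hypot(q[:,0]-x[0],q[:,1]-x[1])-x[2]))
```

```text
rim [ 0.50600846 -0.03401004  0.05519809] 0.001677636444928183
```

Call:
jog_arm(deltas=[0.015,-0.045,0.002,0,0,0,1,0.03,-0.09,0.004,0,0,0,1,0.045,-0.135,0.006,0,0,0,1,0.06,-0.18,0.008,0,0,0,1,0.075,-0.225,0.01,0,0,0,1,0.09,-0.27,0.012,0,0,0,1,0.1,-0.3,0.014,0,0,0,1,0.11,-0.333,0.015,0,0,0,1])

```text
time: 2.6
tool_pos: [0.5575, 0.3074, 0.3401]
tcp_rot: [3.111, 0.43, -0.001]
wrist_force: [0.9, -0.1, 0.6]
width: 1.001
grip_force: 0.0
```

Run:
```python
from h import *
c=read_camera("wrist");p,r,s=tool();print(p,s["time"])
import pickle;pickle.dump(c,open("w3.pkl","wb"));cv2.imwrite("pics/w3.png",c["color"])
h=cv2.cvtColor(c["color"],cv2.COLOR_BGR2HSV)
m=cv2.inRange(h,(20,100,90),(34,255,255))
for k in cv2.findContours(m,0,2)[0]:
    if cv2.contourArea(k)>100:
        e,rad=cv2.minEnclosingCircle(k);q=onplane(c,k.reshape(-1,2),.089);print("yellow",e,rad,circ(q))
m=cv2.inRange(h,(105,130,40),(125,255,255))
for k in cv2.findContours(m,0,2)[0]:
    if cv2.contourArea(k)>1500: print("blue",cv2.minEnclosingCircle(k),circ(onplane(c,cv2.convexHull(k).reshape(-1,2),.054)))
```

```text
[0.55705454 0.31247897 0.3394879 ] 2.65
yellow (250.1201171875, 302.8072509765625) 9.436516761779785 [0.39757185 0.2969453  0.01153644]
yellow (371.1284484863281, 231.9308319091797) 10.337760925292969 [0.52642615 0.18466553 0.01173312]
yellow (264.0, 211.0) 16.492521286010742 [0.51712919 0.31173505 0.01800218]
yellow (150.29647827148438, 129.64321899414062) 16.50954818725586 [0.57126484 0.4529283  0.01640599]
blue ((366.5, 225.0), 31.325010299682617) [0.52341714 0.18016077 0.03884582]
blue ((264.8304138183594, 201.48304748535156), 46.161380767822266) [0.51649317 0.31172918 0.05714008]
```

View pics/w3.png

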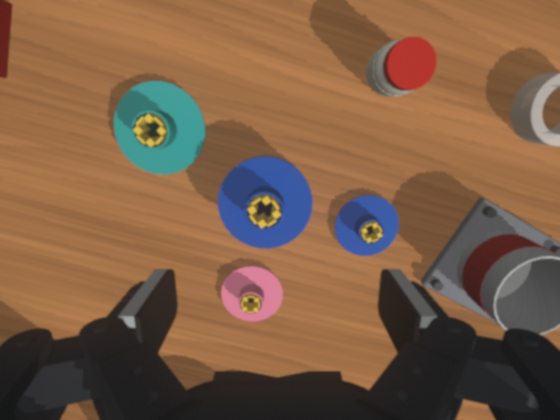

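The view shows the large blue cover centred at (264,205) with its yellow cross socket at (264,211), clear of the neighbouring covers at (150,130), (366,225) and (250,293). Next is the descent onto the collar.

Run:
```python
from h import *
go(.5170,.3118,.077,16.0)
```

```text
delta [-0.0386 -0.0094  0.2625] yaw now 15.87 rotvec deg [-0.2   0.03 -0.13]
```

Call:
jog_arm(deltas=[-0.01,-0.002,0.035,0,0,0,1,-0.02,-0.005,0.075,0,0,0,1,-0.03,-0.007,0.115,0,0,0,1,-0.0385,-0.0094,0.155,0,0,0,1,-0.0385,-0.0094,0.19,0,0,0,1,-0.0385,-0.0094,0.205,0,0,0,1,-0.0385,-0.0094,0.205,0,0,0,1,-0.0385,-0.0094,0.205,0,0,0,1], squeeze=60)

```text
time: 3.45
tool_pos: [0.5189, 0.3061, 0.1372]
tcp_rot: [-3.112, -0.43, -0.003]
wrist_force: [0.8, -0.3, 0.3]
width: 1.002
grip_force: 0.0
```

Run:
```python
from h import *
c=read_camera("wrist");p,r,s=tool();print(p,s["time"],r.round(3))
h=cv2.cvtColor(c["color"],cv2.COLOR_BGR2HSV)
m=cv2.inRange(h,(20,100,90),(34,255,255))
for k in cv2.findContours(m,0,2)[0]:
    if cv2.contourArea(k)>150:
        e,rad=cv2.minEnclosingCircle(k);q=onplane(c,cv2.convexHull(k).reshape(-1,2),.089);print("yellow",e,rad,circ(q))
go(.5170,.3118,.077,16.0)
```

```text
[0.51944554 0.3066493  0.13820307] 3.5 [[ 0.962  0.272  0.003]
 [ 0.272 -0.962  0.002]
 [ 0.004 -0.001 -1.   ]]
yellow (459.9285583496094, 275.72857666015625) 19.64900016784668 [0.52968883 0.20208906 0.01103644]
yellow (266.2232360839844, 248.29791259765625) 35.61955261230469 [0.51735174 0.31177721 0.01908101]
yellow (42.61164093017578, 82.2972183227539) 35.61867141723633 [0.56942597 0.43934555 0.01578857]
delta [-0.0012 -0.0056  0.0612] yaw now 15.76 rotvec deg [-0.04 -0.21 -0.24]
```

Call:
jog_arm(deltas=[-0.001,-0.0055,0.015,0,0,0,1,-0.0012,-0.0055,0.035,0,0,0,1,-0.0012,-0.0055,0.05,0,0,0,1,-0.0012,-0.0055,0.061,0,0,0,1,-0.0012,-0.0055,0.061,0,0,0,1,-0.0012,-0.0055,0.061,0,0,0,1])

```text
time: 4.1
tool_pos: [0.5149, 0.3115, 0.0748]
tcp_rot: [3.112, 0.432, -0.0]
wrist_force: [-0.4, -0.8, 0.8]
width: 0.999
grip_force: 0.0
```

Call:
jog_arm(deltas=[0,0,0,0,0,0,-1,0,0,0,0,0,0,-1,0,0,0,0,0,0,-1,0,0,0,0,0,0,-1,0,0,0,0,0,0,-1,0,0,0,0,0,0,-1,0,0,0,0,0,0,-1,0,0,0,0,0,0,-1], squeeze=60)

```text
time: 4.9
tool_pos: [0.5157, 0.3116, 0.0763]
tcp_rot: [-3.111, -0.432, -0.003]
wrist_force: [-0.5, -1.9, 6.0]
width: 0.532
grip_force: 61.4
```

Call:
jog_arm(deltas=[0,0,-0.01,0,0,0,-1,0,0,-0.025,0,0,0,-1,0,0,-0.045,0,0,0,-1,0,0,-0.07,0,0,0,-1,0,0,-0.1,0,0,0,-1,0,0,-0.125,0,0,0,-1,0,0,-0.14,0,0,0,-1,0,0,-0.14,0,0,0,-1])

```text
time: 5.7
tool_pos: [0.5162, 0.3122, 0.2182]
tcp_rot: [-3.11, -0.432, -0.008]
wrist_force: [-0.1, -0.8, -4.2]
width: 0.535
grip_force: 62.4
```

Run:
```python
from h import *
c=read_camera("wrist");p,r,s=tool();print(p,s["time"],s["wrist_force"],s["torque"],s["grip_force"])
h=cv2.cvtColor(c["color"],cv2.COLOR_BGR2HSV)
m=cv2.inRange(h,(20,100,90),(34,255,255))
for k in cv2.findContours(m,0,2)[0]:
    if cv2.contourArea(k)>500:
        q=onplane(c,cv2.convexHull(k).reshape(-1,2),.089+p[2]-.0763);x=circ(q);print("yellow",cv2.minEnclosingCircle(k),x,r.T@(np.r_[x[:2],p[2]]-p))
cv2.imwrite("pics/w4.png",c["color"])
go(.506,-.034,p[2],16.0)
```

```text
[0.51521912 0.31164197 0.21598922] 5.75 [-0.1005711   0.91843581 -4.62920856] [-0.06606686  0.00997275 -0.01451267] 62.282167598605156
yellow ((277.3386535644531, 301.76483154296875), 51.66139221191406) [0.5173734  0.31241417 0.01969945] [ 2.28315800e-03 -1.56257796e-04  5.00169829e-06]
yellow ((424.5477600097656, 237.82891845703125), 14.708949089050293) [0.55670169 0.26839725 0.00525853] [2.81360823e-02 5.29081212e-02 3.12361828e-05]
yellow ((114.40908813476562, 90.29545593261719), 24.890405654907227) [0.57623723 0.38391929 0.00744671] [ 0.07839668 -0.05292582  0.00019811]
delta [-0.103   0.3301 -0.0004] yaw now 15.8 rotvec deg [-0.03 -0.12 -0.2 ]
```

View pics/w4.png

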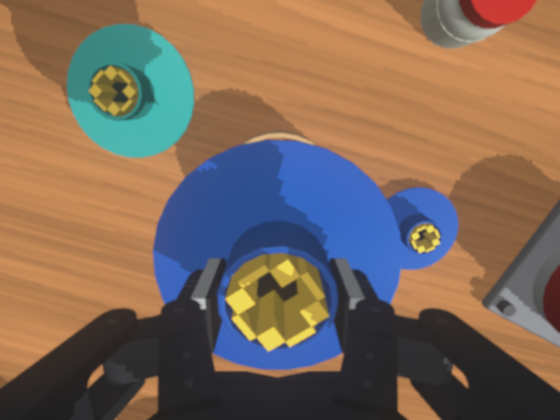

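The cover is held level and centred in the jaws, with the yellow rotor at (277,302) and the ring left behind it. Carrying it to above the tin.

Call:
jog_arm(deltas=[-0.008,0.025,0,0,0,0,-1,-0.02,0.065,0,0,0,0,-1,-0.035,0.11,0,0,0,0,-1,-0.05,0.155,0,0,0,0,-1,-0.065,0.205,0,0,0,0,-1,-0.08,0.25,0,0,0,0,-1,-0.094,0.295,0,0,0,0,-1,-0.1045,0.33,0,0,0,0,-1])

```text
time: 6.55
tool_pos: [0.502, -0.037, 0.2125]
tcp_rot: [-3.112, -0.43, 0.006]
wrist_force: [-0.1, 0.8, -4.3]
width: 0.532
grip_force: 62.6
```

Call:
jog_arm(deltas=[0,0,0,0,0,0,-1,0,0,0,0,0,0,-1,0,0,0,0,0,0,-1])

```text
time: 6.85
tool_pos: [0.5033, -0.0338, 0.2135]
tcp_rot: [-3.11, -0.432, 0.004]
wrist_force: [-0.2, 0.7, -3.5]
width: 0.532
grip_force: 63.0
```

Run:
```python
from h import *
p,r,s=tool();print(p,s["time"],s["wrist_force"],s["grip_force"])
go(.5045,-.0344,p[2],16.0)
# side view: blue plate contour vs tin rim
c=read_camera("side");cv2.imwrite("pics/s5.png",cv2.resize(c["color"][140:300,170:370],(800,640))[:600])
m=cv2.inRange(cv2.cvtColor(c["color"],cv2.COLOR_BGR2HSV),(105,130,40),(125,255,255))
z=p[2]-.0763+.054
for k in cv2.findContours(m,0,2)[0]:
    if cv2.contourArea(k)>300: print(cv2.fitEllipse(k),circ(onplane(c,cv2.convexHull(k).reshape(-1,2),z)))
```

```text
[ 0.50327207 -0.03384096  0.21348085] 6.85 [-0.18109823  0.71025031 -3.50117059] 62.9851321130991
delta [ 0.001   0.0009 -0.    ] yaw now 15.81 rotvec deg [-0.09  0.12 -0.19]
((486.7307434082031, 389.744140625), (10.31533145904541, 78.77901458740234), 76.23867797851562) [ 0.77079597 -0.61829526  0.11564151]
((263.0990295410156, 210.33505249023438), (30.738039016723633, 49.240989685058594), 88.57120513916016) [ 0.50388697 -0.03935653  0.05632421]
```

View pics/s5.png

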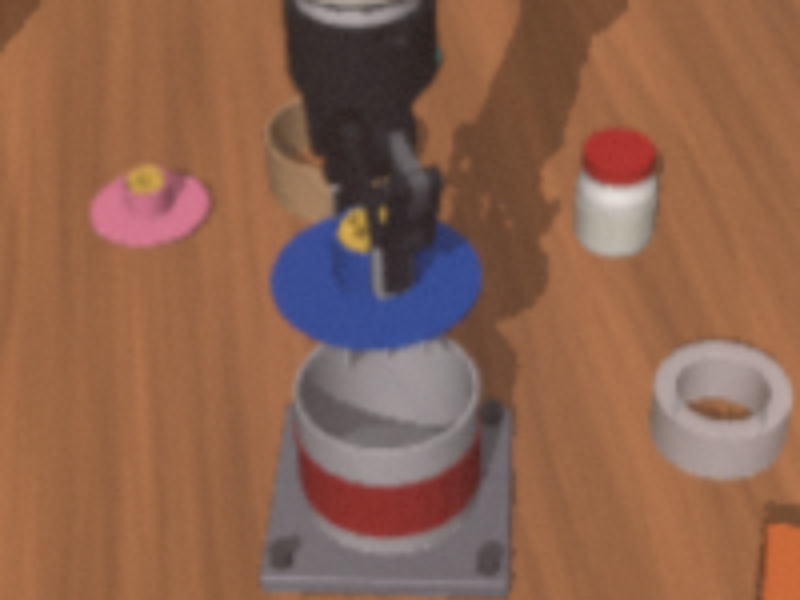

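The side view shows the cover held level over the tin, with the rim centre at about (267,239) in full-image pixels. I'll lower it partly while correcting 1 mm, and compare with the rim.

Call:
jog_arm(deltas=[0.001,0.001,0.006,0,0,0,-1,0.001,0.001,0.016,0,0,0,-1,0.001,0.001,0.028,0,0,0,-1,0.001,0.001,0.04,0,0,0,-1,0.001,0.001,0.05,0,0,0,-1,0.001,0.001,0.05,0,0,0,-1,0.001,0.001,0.05,0,0,0,-1])

```text
time: 7.6
tool_pos: [0.5051, -0.0353, 0.1643]
tcp_rot: [-3.111, -0.432, 0.002]
wrist_force: [1.3, 0.4, -3.9]
width: 0.531
grip_force: 63.0
```

Run:
```python
from h import *
p,r,s=tool();print(p,s["time"],s["wrist_force"],s["grip_force"])
c=read_camera("side")
print("rim side",onplane(c,[267,239],.105))
for c,n in((c,"side"),(read_camera("top"),"top")):
    m=cv2.inRange(cv2.cvtColor(c["color"],cv2.COLOR_BGR2HSV),(105,130,40),(125,255,255))
    z=p[2]-.0763+.054
    for k in cv2.findContours(m,0,2)[0]:
        if cv2.contourArea(k)>300: print(n,cv2.fitEllipse(k)[0],circ(onplane(c,cv2.convexHull(k).reshape(-1,2),z)))
go(.5045,-.0344,.1313,16.0)
```

```text
[ 0.50505347 -0.03529038  0.16432353] 7.6 [ 1.2819515   0.39691355 -3.93379848] 62.999840565025806
rim side [[ 0.50709142 -0.04749329  0.105     ]]
side (485.3844909667969, 390.1162414550781) [ 0.79735277 -0.34314526  0.16028556]
side (263.9222717285156, 224.91786193847656) [ 0.5049799  -0.03899131  0.0575956 ]
top (544.10302734375, 377.64764404296875) [ 0.22954274 -0.50650751  0.08039268]
top (324.0840759277344, 237.98216247558594) [ 0.49623197 -0.04507712  0.04520038]
top (235.8975372314453, 225.6864776611328) [0.49326982 0.1492116  0.0369951 ]
top (5.127785682678223, 159.21022033691406) [0.60895591 0.69503877 0.05222419]
top (483.4300537109375, 107.90062713623047) [ 0.80970777 -0.41791474  0.0572436 ]
delta [-0.0011 -0.0014  0.0341] yaw now 15.79 rotvec deg [ 0.02 -0.06 -0.21]
```

Run:
```python
from h import *
import pickle
from scipy.optimize import minimize
C=pickle.load(open("c0.pkl","rb"));w2=pickle.load(open("w2.pkl","rb"));w3=pickle.load(open("w3.pkl","rb"));w1=pickle.load(open("w1.pkl","rb"))
a=np.radians(np.arange(0,360,3))
for n,c in(("top",C["top"]),("side",C["side"]),("w2",w2)):
    im=c["color"].astype(np.float32).mean(2)
    # bright->outside edge along radial lines predicted for the outer rim circle
    ctr=np.array([.506,-.034])
    for it in range(3):
        rr=np.arange(.046,.064,.0005);G=[]
        U=np.stack([proj(c,np.c_[ctr[0]+q*np.cos(a),ctr[1]+q*np.sin(a),np.full(len(a),.105)]) for q in rr]).astype(np.float32)
        V=cv2.remap(cv2.GaussianBlur(im,(3,3),0),U[...,0],U[...,1],1)
        i=np.argmin(np.diff(V,axis=0),0);st=-np.diff(V,axis=0).min(0)
        q=rr[i]+.00025;P=np.c_[ctr[0]+q*np.cos(a),ctr[1]+q*np.sin(a)][st>np.median(st)*.6]
        x=circ(P);ctr=x[:2]
    print(n,x.round(4),np.median(abs(np.hypot(*(P-x[:2]).T)-x[2])).round(5),len(P))
```

```text
top [ 0.5081 -0.0335  0.056 ] 0.00079 91
side [ 0.5063 -0.0375  0.0559] 0.00068 73
w2 [ 0.506  -0.0341  0.0552] 0.00016 120
```

The wrist fit of the rim, (0.506, -0.034), is solid at 0.2 mm residual, and the cover is within 1 mm of it. Lowering.

Call:
jog_arm(deltas=[-0.0005,-0.001,0.004,0,0,0,-1,-0.0005,-0.001,0.01,0,0,0,-1,-0.0005,-0.001,0.016,0,0,0,-1,-0.0005,-0.001,0.021,0,0,0,-1,-0.0005,-0.001,0.025,0,0,0,-1,-0.0005,-0.001,0.028,0,0,0,-1,-0.0005,-0.001,0.03,0,0,0,-1,-0.0005,-0.001,0.03,0,0,0,-1])

```text
time: 8.5
tool_pos: [0.5044, -0.0345, 0.1345]
tcp_rot: [-3.112, -0.432, 0.001]
wrist_force: [0.5, -0.9, -4.5]
width: 0.527
grip_force: 63.0
```

Call:
jog_arm(deltas=[0,0,0.001,0,0,0,-1,0,0,0.002,0,0,0,-1,0,0,0.003,0,0,0,-1,0,0,0.003,0,0,0,-1])

```text
time: 8.9
tool_pos: [0.5045, -0.0345, 0.1318]
tcp_rot: [-3.112, -0.432, 0.0]
wrist_force: [-0.1, 1.2, -4.9]
width: 0.532
grip_force: 63.0
```

Call:
jog_arm(deltas=[0,0,0.001,0,0,0,-1,0,0,0.002,0,0,0,-1,0,0,0.002,0,0,0,-1])

```text
time: 9.2
tool_pos: [0.5047, -0.0345, 0.1312]
tcp_rot: [3.112, 0.432, 0.0]
wrist_force: [-4.1, 0.7, 4.7]
width: 0.533
grip_force: 63.9
```

Contact came at the predicted height (0.131). Releasing and lifting away.

Call:
jog_arm(deltas=[0,0,0,0,0,0,0,0,0,0,0,0,0,0.5,0,0,0,0,0,0,1,0,0,0,0,0,0,1,0,0,0,0,0,0,1,0,0,0,0,0,0,1])

```text
time: 9.8
tool_pos: [0.5047, -0.0345, 0.1299]
tcp_rot: [3.112, 0.432, 0.0]
wrist_force: [-0.0, 1.0, -0.2]
width: 0.998
grip_force: 0.0
```

Call:
jog_arm(deltas=[0,0,-0.01,0,0,0,1,0,0,-0.03,0,0,0,1,0.005,0,-0.06,0,0,0,1,0.015,0,-0.1,0,0,0,1,0.025,0,-0.13,0,0,0,1,0.03,0,-0.15,0,0,0,1,0.03,0,-0.15,0,0,0,1,0.03,0,-0.15,0,0,0,1])

```text
time: 10.6
tool_pos: [0.5334, -0.0263, 0.28]
tcp_rot: [3.112, 0.432, 0.001]
wrist_force: [0.4, -0.1, -1.1]
width: 0.998
grip_force: 0.0
```

Run:
```python
from h import *
import pickle
p,r,s=tool();print(p,s["time"],s["wrist_force"],s["width"])
c=read_camera("wrist");pickle.dump(c,open("w6.pkl","wb"))
sd=read_camera("side");pickle.dump(sd,open("s6.pkl","wb"))
a=cv2.resize(c["color"][130:330,150:400],(800,640))[:320] if 0 else cv2.resize(c["color"],(400,300))
b=cv2.resize(c["color"][180:280,210:340],(400,300),interpolation=cv2.INTER_CUBIC);d=cv2.resize(sd["color"][190:290,205:335],(400,300),interpolation=cv2.INTER_CUBIC)
cv2.imwrite("pics/w6.png",np.vstack([np.hstack([a,b]),np.hstack([d,d*0])]))
h=cv2.cvtColor(c["color"],cv2.COLOR_BGR2HSV)
for n,lo,hi,z in(("yellow",(20,100,90),(34,255,255),.144),("blue",(105,130,40),(125,255,255),.109)):
    for k in cv2.findContours(cv2.inRange(h,lo,hi),0,2)[0]:
        if cv2.contourArea(k)>400: print(n,cv2.minEnclosingCircle(k),circ(onplane(c,cv2.convexHull(k).reshape(-1,2),z)))
```

```text
[ 0.53335157 -0.02630544  0.28001469] 10.6 [ 0.38633144 -0.06556031 -1.12677068] 0.9975721730770878
yellow ((277.1351318359375, 239.3783721923828), 23.5459041595459) [ 0.50642332 -0.03386757  0.01881933]
yellow ((101.21794891357422, 151.2179412841797), 13.906112670898438) [0.53821474 0.11424096 0.0099643 ]
blue ((276.8836669921875, 221.5851593017578), 63.584651947021484) [ 0.50581996 -0.03399921  0.0578131 ]
blue ((113.0, 146.5), 40.078147888183594) [0.53461876 0.12171958 0.03249197]
```

View pics/w6.png

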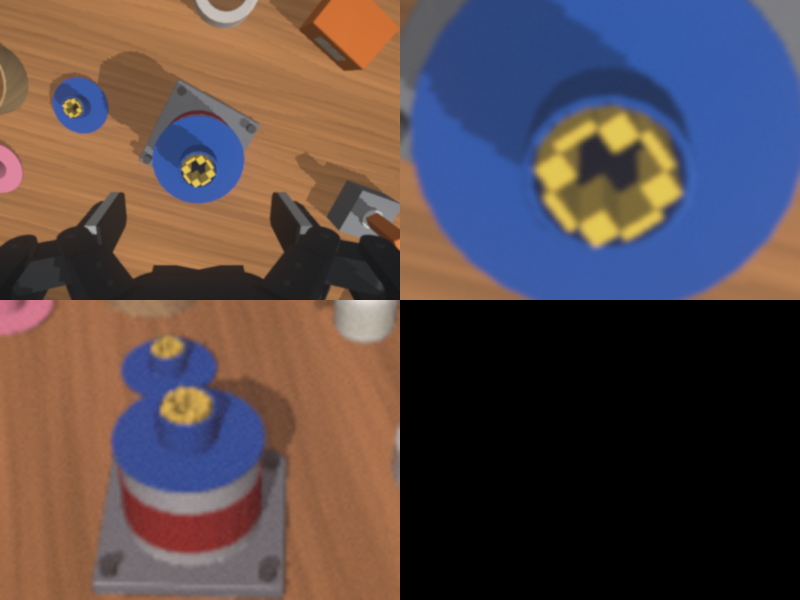

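The cover is fully down and level on the tin, fitted at (0.506, -0.034) with a matching radius; the socket mouth is at (277,239) in the wrist image with its arms turned off-axis. Next I'll measure the socket angle and head for the key.

```bash
cat >> h.py <<'E'
def sockang(c,x,y,z=.144):
    a=np.radians(np.arange(0,360,1));S=0
    g=cv2.cvtColor(c["color"],cv2.COLOR_BGR2HSV)[...,2].astype(np.float32)
    out=[]
    for q in(.010,.011,.012,.013):
        U=proj(c,np.c_[x+q*np.cos(a),y+q*np.sin(a),np.full(360,z)]).astype(np.float32)
        V=cv2.remap(g,U[None,:,0],U[None,:,1],1)[0];f=(V*np.exp(-4j*a)).mean()
        out.append((( -np.degrees(np.angle(f))/4+45)%90,abs(f)))
    return np.array(out).round(1)
E
python3 - <<'E'
from h import *
import pickle
c=pickle.load(open("w6.pkl","rb"));print(sockang(c,.5062,-.0339).tolist())
p,r,s=tool();print(s["q"]);go(.469,-.3487,.22,42)
E
```

```text
[[49.8, 24.4], [49.4, 29.4], [49.7, 30.2], [50.1, 24.4]]
[-9.60871434e-02 -2.21678852e-02  1.86762138e+00 -8.10164217e-05
  1.29928397e+00  1.19897479e+00]
delta [-0.1484  0.2931  0.0582] yaw now 15.8 rotvec deg [ -0.1    0.15 -26.2 ]
```

Call:
jog_arm(deltas=[-0.014,0.026,0,0,0,-3,1,-0.035,0.065,0,0,0,-7,1,-0.056,0.11,0.01,0,0,-11,1,-0.077,0.15,0.02,0,0,-15,1,-0.098,0.195,0.03,0,0,-19,1,-0.12,0.235,0.04,0,0,-23,1,-0.137,0.27,0.05,0,0,-26,1,-0.148,0.293,0.058,0,0,-26,1])

```text
time: 11.5
tool_pos: [0.4684, -0.3503, 0.2189]
tcp_rot: [-2.932, -1.118, 0.004]
wrist_force: [-0.7, 0.6, 0.3]
width: 1.002
grip_force: 0.0
```

Call:
jog_arm(deltas=[0,0,0,0,0,0,1,0,0,0,0,0,0,1,0,0,0,0,0,0,1])

```text
time: 11.8
tool_pos: [0.4706, -0.3474, 0.2212]
tcp_rot: [-2.933, -1.121, 0.001]
wrist_force: [-0.3, 0.2, -0.8]
width: 1.001
grip_force: 0.0
```

Run:
```python
from h import *
import pickle
p,r,s=tool();print(p,s["time"],s["width"])
c=read_camera("wrist");pickle.dump(c,open("w7.pkl","wb"));cv2.imwrite("pics/w7.png",c["color"])
h=cv2.cvtColor(c["color"],cv2.COLOR_BGR2HSV)
hb=h[proj(c,[[.469,-.3487,.115]]).astype(int)[0,1],proj(c,[[.469,-.3487,.115]]).astype(int)[0,0]];print(hb)
for v in(120,170):
  for k in cv2.findContours(cv2.inRange(h,(3,150,v),(16,255,255)),0,2)[0]:
    if cv2.contourArea(k)>200:
        b=onplane(c,cv2.boxPoints(cv2.minAreaRect(k)),.115);print(v,cv2.minAreaRect(k),b.mean(0),np.degrees(np.arctan2(*(b[1]-b[0])[1::-1]))%90,np.linalg.norm(np.diff(b,axis=0),axis=1))
go(.469,-.3487,.08,42)
```

```text
[ 0.47059117 -0.34738015  0.22118896] 11.8 1.000741907919416
[ 11 183 199]
120 ((276.5, 219.0), (28.0, 29.0), 90.0) [ 0.46832255 -0.34801283  0.115     ] 41.86367919999004 [0.0202826  0.02075072 0.02077314]
170 ((277.0, 220.0), (26.0, 28.0), 90.0) [ 0.46801861 -0.34875976  0.115     ] 41.86470951163174 [0.01961579 0.01930102 0.02005658]
delta [-0.0024 -0.0002  0.1417] yaw now 41.86 rotvec deg [-0.05 -0.01 -0.14]
```

View pics/w7.png

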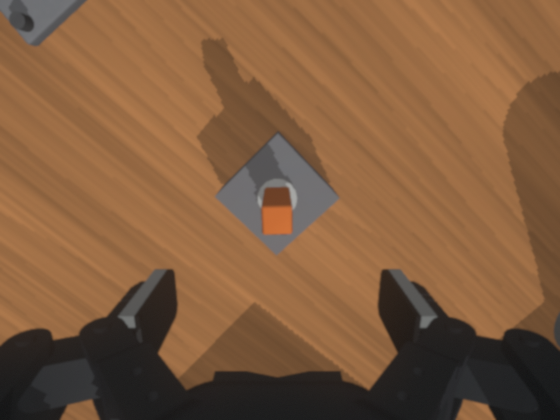

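The key's orange handle top at (277,219) is square to the jaws and upright in its holder. Descending and gripping.

Call:
jog_arm(deltas=[-0.0025,0,0.02,0,0,0,1,-0.0025,0,0.05,0,0,0,1,-0.0025,0,0.08,0,0,0,1,-0.0025,0,0.11,0,0,0,1,-0.0025,0,0.13,0,0,0,1,-0.0025,0,0.141,0,0,0,1,-0.0025,0,0.141,0,0,0,1,-0.0025,0,0.141,0,0,0,1])

```text
time: 12.65
tool_pos: [0.4699, -0.3502, 0.0819]
tcp_rot: [2.933, 1.122, 0.001]
wrist_force: [-0.0, -0.2, 0.3]
width: 0.999
grip_force: 0.0
```

Call:
jog_arm(deltas=[0,0,0,0,0,0,-1,0,0,0,0,0,0,-1,0,0,0,0,0,0,-1,0,0,0,0,0,0,-1,0,0,0,0,0,0,-1,0,0,0,0,0,0,-1,0,0,0,0,0,0,-1,0,0,0,0,0,0,-1], squeeze=80)

```text
time: 13.45
tool_pos: [0.4693, -0.3506, 0.0815]
tcp_rot: [2.934, 1.12, 0.001]
wrist_force: [-0.6, -0.1, 4.5]
width: 0.245
grip_force: 78.4
```

Call:
jog_arm(deltas=[0,0,0,0,0,0,-1,0,0,0,0,0,0,-1,0,0,0,0,0,0,-1])

```text
time: 13.75
tool_pos: [0.4693, -0.3506, 0.0815]
tcp_rot: [2.934, 1.12, 0.001]
wrist_force: [-0.3, 0.0, 5.9]
width: 0.248
grip_force: 78.4
```

Call:
jog_arm(deltas=[0,0,-0.01,0,0,0,-1,0,0,-0.03,0,0,0,-1,0,0,-0.06,0,0,0,-1,0,0,-0.1,0,0,0,-1,0,0,-0.135,0,0,0,-1,0,0,-0.16,0,0,0,-1,0,0,-0.17,0,0,0,-1,0,0,-0.17,0,0,0,-1])

```text
time: 14.55
tool_pos: [0.4695, -0.3506, 0.2523]
tcp_rot: [2.933, 1.12, 0.002]
wrist_force: [-0.1, 0.4, -1.5]
width: 0.247
grip_force: 78.3
```

Run:
```python
from h import *
import pickle
p,r,s=tool();print(p,s["time"],s["width"],s["wrist_force"],s["torque"])
c=read_camera("wrist");pickle.dump(c,open("w8.pkl","wb"))
h=cv2.cvtColor(c["color"],cv2.COLOR_BGR2HSV)
z=p[2]+.115-.0815
for k in cv2.findContours(cv2.inRange(h,(3,130,60),(16,255,255)),0,2)[0]:
    if cv2.contourArea(k)>300:
        x,y,w,hh=cv2.boundingRect(k);b=cv2.boxPoints(cv2.minAreaRect(k));q=onplane(c,b,z);print((x,y,w,hh),cv2.contourArea(k),cv2.minAreaRect(k),"tool frame",((q-p)@r).round(4)[:,:2].tolist())
go(.5063,-.0339,p[2],50)
```

```text
[ 0.4694887  -0.35061513  0.25230672] 14.55 0.24654507259974354 [-0.1039374   0.43220001 -1.49181504] [-0.04026424  0.00309725 -0.01220572]
(241, 242, 73, 135) 8114.0 ((277.0, 309.0), (134.0, 72.0), 90.0) tool frame [[0.0345, -0.0107], [0.0345, 0.0101], [-0.0126, 0.0115], [-0.0125, -0.0121]]
(0, 0, 560, 397) 165678.0 ((279.5, 198.0), (396.0, 559.0), 90.0) tool frame [[0.0975, -0.0681], [0.0976, 0.0689], [-0.0227, 0.0971], [-0.0223, -0.0956]]
delta [ 0.2387 -0.2106 -0.0019] yaw now 41.8 rotvec deg [-0.03  0.   -8.2 ]
```

The key is held squarely. Now over to the socket, turning 8°.

Call:
jog_arm(deltas=[0.02,-0.018,0,0,0,-1,-1,0.05,-0.045,0,0,0,-2,-1,0.085,-0.075,0,0,0,-3,-1,0.12,-0.105,0,0,0,-4,-1,0.155,-0.135,0,0,0,-5,-1,0.19,-0.165,0,0,0,-6,-1,0.22,-0.193,0,0,0,-7,-1,0.2387,-0.2106,-0.002,0,0,-8.2,-1])

```text
time: 15.4
tool_pos: [0.5046, -0.0311, 0.2495]
tcp_rot: [-2.842, -1.33, 0.007]
wrist_force: [0.1, -0.4, -1.9]
width: 0.248
grip_force: 78.4
```

Call:
jog_arm(deltas=[0,0,0,0,0,0,-1,0,0,0,0,0,0,-1,0,0,0,0,0,0,-1])

```text
time: 15.7
tool_pos: [0.5057, -0.0348, 0.2513]
tcp_rot: [-2.847, -1.326, 0.004]
wrist_force: [0.3, 0.5, -0.9]
width: 0.246
grip_force: 78.4
```

Run:
```python
from h import *
import pickle
p,r,s=tool();print(p,s["time"],s["width"],s["wrist_force"])
go(.5063,-.0339,.144+.0365,50)
for n in("side","top"):
    c=read_camera(n);pickle.dump(c,open(n+"9.pkl","wb"));h=cv2.cvtColor(c["color"],cv2.COLOR_BGR2HSV)
    for nm,lo,hi,z in(("yellow",(20,100,90),(34,255,255),.144),("orange",(3,150,60),(16,255,255),p[2])):
        for k in cv2.findContours(cv2.inRange(h,lo,hi),0,2)[0]:
            m=cv2.moments(k)
            if m["m00"]>15:
                u=np.array([m["m10"],m["m01"]])/m["m00"];q=onplane(c,u,z)[0]
                if np.hypot(q[0]-.506,q[1]+.034)<.05: print(n,nm,u.round(1),m["m00"],q.round(4))
```

```text
[ 0.50572651 -0.03475048  0.2513217 ] 15.7 0.24581913915361675 [ 0.26859431  0.45465916 -0.87562043]
delta [0.0012 0.     0.0708] yaw now 49.96 rotvec deg [-0.11  0.11 -0.04]
side yellow [265.1 224.8] 104.5 [ 0.5053 -0.0404  0.144 ]
side orange [260.6 185.8] 187.0 [ 0.5006 -0.0336  0.2513]
top yellow [321.4 230.7] 21.5 [ 0.4937 -0.0396  0.144 ]
```

Call:
jog_arm(deltas=[0.001,0,0.006,0,0,0,-1,0.001,0,0.016,0,0,0,-1,0.001,0,0.028,0,0,0,-1,0.001,0,0.038,0,0,0,-1,0.001,0,0.044,0,0,0,-1,0.001,0,0.047,0,0,0,-1,0.001,0,0.047,0,0,0,-1,0.001,0,0.047,0,0,0,-1])

```text
time: 16.6
tool_pos: [0.5075, -0.0333, 0.2062]
tcp_rot: [2.847, 1.328, 0.001]
wrist_force: [1.3, -0.0, -1.3]
width: 0.246
grip_force: 78.4
```

Call:
jog_arm(deltas=[0,0,0.001,0,0,0,-1,0,0,0.002,0,0,0,-1,0,0,0.003,0,0,0,-1,0,0,0.004,0,0,0,-1,0,0,0.005,0,0,0,-1])

```text
time: 17.1
tool_pos: [0.5072, -0.0333, 0.2009]
tcp_rot: [2.847, 1.328, 0.0]
wrist_force: [-0.2, 0.2, -0.2]
width: 0.25
grip_force: 78.4
```

The foot has passed the mouth plane with no force. Continuing gently.

Call:
jog_arm(deltas=[0,0,0.001,0,0,0,-1,0,0,0.002,0,0,0,-1,0,0,0.003,0,0,0,-1,0,0,0.004,0,0,0,-1])

```text
time: 17.5
tool_pos: [0.5071, -0.0335, 0.1968]
tcp_rot: [2.847, 1.328, -0.001]
wrist_force: [-1.3, -0.3, -1.2]
width: 0.25
grip_force: 78.4
```

Call:
jog_arm(deltas=[0,0,0.002,0,0,0,-1,0,0,0.004,0,0,0,-1,0,0,0.006,0,0,0,-1,0,0,0.008,0,0,0,-1,0,0,0.01,0,0,0,-1,0,0,0.012,0,0,0,-1,0,0,0.012,0,0,0,-1])

```text
time: 18.2
tool_pos: [0.507, -0.0334, 0.1844]
tcp_rot: [-2.847, -1.328, 0.001]
wrist_force: [-0.2, -0.6, -2.5]
width: 0.246
grip_force: 78.4
```

Call:
jog_arm(deltas=[0,0,0.001,0,0,0,-1,0,0,0.002,0,0,0,-1,0,0,0.0025,0,0,0,-1,0,0,0.003,0,0,0,-1,0,0,0.0035,0,0,0,-1,0,0,0.0035,0,0,0,-1])

```text
time: 18.8
tool_pos: [0.5071, -0.0335, 0.1813]
tcp_rot: [2.847, 1.328, -0.0]
wrist_force: [-1.6, -2.1, -0.8]
width: 0.249
grip_force: 78.4
```

Call:
jog_arm(deltas=[0,0,0.0005,0,0,0,-1,0,0,0.0005,0,0,0,-1,0,0,0.001,0,0,0,-1,0,0,0.001,0,0,0,-1])

```text
time: 19.2
tool_pos: [0.5073, -0.0333, 0.1805]
tcp_rot: [2.847, 1.328, 0.0]
wrist_force: [-1.4, -1.4, -0.1]
width: 0.25
grip_force: 78.7
```

Call:
jog_arm(deltas=[0,0,0.0005,0,0,0,-1,0,0,0.0005,0,0,0,-1,0,0,0.001,0,0,0,-1,0,0,0.001,0,0,0,-1])

```text
time: 19.6
tool_pos: [0.5074, -0.0333, 0.1804]
tcp_rot: [2.847, 1.328, 0.001]
wrist_force: [-4.9, -1.5, 5.6]
width: 0.245
grip_force: 79.5
```

Call:
jog_arm(deltas=[-0.0003,0.0003,0.0003,0,0,0,-1,-0.0003,0.0003,0.0006,0,0,0,-1,-0.0003,0.0003,0.0006,0,0,0,-1,-0.0003,0.0003,0.0006,0,0,0,-1])

```text
time: 20.0
tool_pos: [0.5074, -0.0334, 0.1804]
tcp_rot: [-2.847, -1.328, -0.001]
wrist_force: [-6.3, -0.8, 10.7]
width: 0.249
grip_force: 79.9
```

Run:
```python
from h import *
for _ in range(4):
    read_camera("wrist");p,r,s=tool();print(p.round(4),s["time"],np.round(s["wrist_force"],1),np.round(s["torque"],2),s["grip_force"])
c=read_camera("wrist");h=cv2.cvtColor(c["color"],cv2.COLOR_BGR2HSV)
for k in cv2.findContours(cv2.inRange(h,(105,130,40),(125,255,255)),0,2)[0]:
    if cv2.contourArea(k)>2000: print(cv2.boundingRect(k),circ(onplane(c,cv2.convexHull(k).reshape(-1,2),.109)))
```

```text
[ 0.5074 -0.0334  0.1803] 20.05 [-5.8 -0.7 10.2] [-0.1   1.21  0.14] 79.90583896636963
[ 0.5074 -0.0334  0.1804] 20.1 [-5.4  0.2 10.6] [-0.14  1.16  0.09] 79.90388989448547
[ 0.5074 -0.0334  0.1803] 20.15 [-6.5 -1.   9.9] [-0.07  1.19  0.04] 79.90436553955078
[ 0.5074 -0.0334  0.1804] 20.2 [-5.3 -0.7  9.5] [-0.05  1.13  0.06] 79.90512371063232
(182, 138, 191, 156) [ 0.50588718 -0.03383644  0.05801556]
(63, 0, 113, 62) [0.52575962 0.11648655 0.02925486]
```

Home, at the predicted height, pressing about 10 N. I'll relieve the small side load, then re-check.

Call:
jog_arm(deltas=[-0.0003,-0.0003,0,0,0,0,-1,-0.0005,-0.0006,0,0,0,0,-1,-0.0005,-0.0006,0,0,0,0,-1,-0.0005,-0.0006,0,0,0,0,-1])

```text
time: 20.65
tool_pos: [0.5072, -0.0334, 0.1804]
tcp_rot: [2.847, 1.327, 0.003]
wrist_force: [-4.0, -0.5, 9.2]
width: 0.247
grip_force: 79.9
```

Call:
jog_arm(deltas=[-0.0003,-0.0004,0.0002,0,0,0,-1,-0.0003,-0.0004,0.0002,0,0,0,-1,-0.0003,-0.0004,0.0002,0,0,0,-1,-0.0003,-0.0004,0.0002,0,0,0,-1])

```text
time: 21.05
tool_pos: [0.5072, -0.0334, 0.1804]
tcp_rot: [2.847, 1.327, 0.005]
wrist_force: [-3.1, -1.1, 8.7]
width: 0.246
grip_force: 79.8
```

Run:
```python
from h import *
f=[]
for _ in range(8): read_camera("wrist");p,r,s=tool();f.append(s["wrist_force"])
f=np.array(f);print(p,f.mean(0),f.std(0),s["grip_force"],s["time"])
if 8<f[:,2].mean()<12: print(finish_job())
```

```text
[ 0.50716798 -0.03343322  0.18038235] [-2.83579471 -0.75278216  8.20360181] [0.47443985 0.37331635 0.55208888] 79.83493208885193 21.45
the job is handed in; nothing more can be done
None
```

The job is handed in at about 21 s: the cover measured seated and level on the tin and was released, and the key is home in the socket, still gripped and pressed down. The wrist read about 8 N, which is roughly 10 N on the socket once the key's weight is added.

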